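# Put the viscometer spindles back on their stand in order of disc size

### The arm

A 6-joint arm with a two-finger parallel gripper is mounted at the origin on the work surface. World frame = base frame: x ahead of the robot, y to its left, z up, the work surface at z = 0. Lengths are in mm, angles in rad, forces in N, time in s.
With the tool pointing down it reaches from about 275 to 1000 mm from the base axis. Payload 8.4 kg.
Tool frame: the origin (TCP) lies at the very end of the fingers, on their centre line; the grasp point (between the pads) lies 19 mm behind it; z points along the fingers, y is the direction in which the jaws open and shut (so a half turn about z gives the same grasp; the last joint's range is limited). The gripper opens to 85 mm and grips with 20 to 120 N. Pads are 22 mm wide; open, the fingers measure 114 mm over their backs; the gripper's body (76 mm by 85 mm) begins 54 mm behind the grasp point. The pads swing forward as they close: fully open they stand 13 mm farther back than shut.
Start: joints at [-1.324, 0.353, 1.633, -0, 1.155, -0.002], TCP at [153.899, -605.758, 231.281] pointing down, gripper open.
Joint ranges: [-2.63, 2.63], [-0.92, 2.1], [0.06, 2.66], [-1.3, 4.44], [0, 2.69], [-3.02, 3.02]. Speed limits (rad/s): [2.22, 2.22, 2.79, 3.14, 3.14, 3.14].

### API

Orientations are given as [roll, pitch, yaw] about the fixed x, y, z axes, in that order (R = Rz(yaw) Ry(pitch) Rx(roll)).
In Python, from rig import r gives the robot as it stands.
- The arm moves only by the tool jog_arm, never from a script. Its argument "increments" is text: rows parted by semicolons, each of 7 numbers parted by spaces: the shift along the tool's x, y, z in cm, then the turn, a rotation vector about the tool's x, y, z in rad, then the opening, from -1 (shut) to 1 (fully open). A call has exactly 8 rows; each row shifts and turns the commanded pose from where the row before left it, along the tool's axes as they then stand; what a row does not reach is not made up. A row lasts 1/10 s, in which the tool goes at most 50 mm and 8.59 degrees, less where a joint would pass 70% of its speed; a pose out of reach is approached as far as the arm can. A call with a gripper value outside its range is refused whole. The fingers move at their own pace and stop on an object; "squeeze" is the grip in N (left out, the last holds). Time passes only in rows, so rows that do not move let the fingers close, or fill a call up. It gives the time, the measured TCP pose, the force and the opening at its end, in the units of the state.
- r.sense(): the state, without advancing time (a new reading comes with each control period).
- r.grab_frame(name): name is "scene" or "side" or "wrist"; returns the picture (384x512x3 uint8, red, green, blue); there is no depth.
- r.camera_info(name): a dict with "K" (3x3 intrinsics, pixels), "rvec" (rotation vector, rad) and "tvec" (3), from world to camera coordinates, as OpenCV has them. Camera axes: x right, y down, z forward; pixel columns grow to the right and rows downward; lengths in mm; the calibration is good to about 2 mm. A picture is of the moment at which its call begins: read the wrist's pose just before it. camera_info takes no time and is no camera call; for the wrist camera it gives the pose at the moment of the call.
- r.sign_off(): hands the job in, once; it reports no verdict.
The state is a dict: "clock": time; "qpos": joint angles; "qvel": joint speeds; "joint_efforts": joint torques, N m; "eef_pos": TCP position; "tcp_rot": TCP orientation; "contact_force": force on the tool from outside, world axes, zero at the start; "wrist_torque": the same for the moment, N m; "opening": opening from 0.0 (shut) to 1.0 (fully open).
Only numpy, scipy, OpenCV 4.12 (cv2) and the standard library are available. Lean on these libraries where they do the work, as an engineer would, in place of code of your own. Each camera call takes 0.05 s, during which the arm holds its last target.

### The job

Put the four viscometer spindles away on the white stand in order of disc size: the one with the largest disc on the pad next to the blue post, then each next smaller one on the next pad, so that the smallest is at the end farthest from the blue post. Stand each upright on the middle of its pad, setting it down gently without dropping or toppling it, and leave the glass measuring cylinder standing where it is.

Things in the scene. Friction and masses are not known exactly. Their poses are not given: they have to be found in the camera images.
- spindle_30: Viscometer spindle, loose, standing upright: flat steel disc 30 mm in diameter, 8 mm thick, at its foot; steel shaft 8 mm thick; on top a brass coupling 14 mm in diameter, 70 to 100 mm above the underside (grip it there from above; round, any yaw). Height 100 mm, about 90 g. Origin: centre of the disc's underside; z up along the shaft.
- spindle_40: Viscometer spindle, loose, standing upright: flat steel disc 40 mm in diameter, 8 mm thick, at its foot; steel shaft 8 mm thick; on top a brass coupling 14 mm in diameter, 70 to 100 mm above the underside (grip it there from above; round, any yaw). Height 100 mm, about 130 g. Origin: centre of the disc's underside; z up along the shaft.
- spindle_50: Viscometer spindle, loose, standing upright: flat steel disc 50 mm in diameter, 8 mm thick, at its foot; steel shaft 8 mm thick; on top a brass coupling 14 mm in diameter, 70 to 100 mm above the underside (grip it there from above; round, any yaw). Height 100 mm, about 170 g. Origin: centre of the disc's underside; z up along the shaft.
- spindle_60: Viscometer spindle, loose, standing upright: flat steel disc 60 mm in diameter, 8 mm thick, at its foot; steel shaft 8 mm thick; on top a brass coupling 14 mm in diameter, 70 to 100 mm above the underside (grip it there from above; round, any yaw). Height 100 mm, about 220 g. Origin: centre of the disc's underside; z up along the shaft.
- pad_1: Round dark grey pad, 66 mm in diameter, 2 mm thick, fixed on the white stand (board 100 x 360 x 12 mm), at the robot's right-hand (-y) end of the row of four pads, 75 mm from centre to centre. Origin: centre of its underside, 12 mm above the bench; its top, on which a spindle stands, is 14 mm above the bench. y axis along the row to the left.
- pad_2: Round dark grey pad, 66 mm in diameter, 2 mm thick, fixed on the white stand (board 100 x 360 x 12 mm), second from the right-hand end of the row of four pads, 75 mm from centre to centre. Origin: centre of its underside, 12 mm above the bench; its top, on which a spindle stands, is 14 mm above the bench. y axis along the row to the left.
- pad_3: Round dark grey pad, 66 mm in diameter, 2 mm thick, fixed on the white stand (board 100 x 360 x 12 mm), third from the right-hand end of the row of four pads, 75 mm from centre to centre. Origin: centre of its underside, 12 mm above the bench; its top, on which a spindle stands, is 14 mm above the bench. y axis along the row to the left.
- pad_4: Round dark grey pad, 66 mm in diameter, 2 mm thick, fixed on the white stand (board 100 x 360 x 12 mm), at the left-hand (+y) end of the row of four pads, 75 mm from centre to centre. Origin: centre of its underside, 12 mm above the bench; its top, on which a spindle stands, is 14 mm above the bench. y axis along the row to the left.
- blue_post: Short blue post, 22 mm in diameter, 25 mm tall, fixed on the white stand 52 mm beyond the centre of the end pad, at one or the other end of the row (a grey post of the same size is at the end across from it). Origin: centre of its underside, 12 mm above the bench.
- measure: Greenish glass measuring cylinder standing among the spindles, to be left alone: orange foot 48 mm in diameter, glass 22 mm in diameter (28 mm at its lip), 108 mm tall, 90 g, loose. Origin: centre of its underside.
Mind the look-alikes: they are no part of the job. Leave any black look-alike of the spindle_40 alone.

How it is judged:
By the outcome, as a careful person would: the job done as asked, in the order asked, and still so for the second after the job is handed in, with the robot touching nothing.
It also fails if it takes over 91 s, if anything falls off the work surface, if the arm or the gripper's body presses on something with over 40 N, if the wrist force passes 120 N, or if a joint passes its speed limit or range.

## Working session

There is one attempt and no reset: what is moved stays moved. The work goes in short steps, Python scripts to look and compute and a tool call to move; the robot and the scene stay as the last step left them, time stands still between calls to the robot, and variables do not carry over. Pictures are saved under pics/ and viewed, and the job is handed in when it is done.

Besides the shell and the picture viewer there is one more tool, called after "Emit:" as name(argument=value, ...) on one line, values as JSON. jog_arm: Moves the arm, as the interface text tells. Its arguments: {"type":"object","properties":{"increments":{"type":"string"},"squeeze":{"type":"number"}},"required":["increments"]}

```bash
mkdir -p pics; ls; python3 - <<'E'
from rig import r
import cv2
print(r.sense())
for n in ["scene","side","wrist"]:
    im=r.grab_frame(n); cv2.imwrite(f"pics/{n}0.png",im[:,:,::-1]); print(n,r.camera_info(n))
E
```

```text
pics
{'clock': 0.0, 'qpos': array([-1.32441200e+00,  3.53662607e-01,  1.63414811e+00,  2.16334680e-05,
        1.15518888e+00, -2.42996442e-03]), 'qvel': array([ 0.00047756,  0.00076431,  0.00030893, -0.0002612 ,  0.00097133,
       -0.00010976]), 'joint_efforts': array([-1.69816376e-04, -6.05251122e+01, -3.42072129e+01,  2.49487914e-05,
        9.47311433e-03,  6.07625417e-07]), 'eef_pos': array([ 153.78029096, -605.28904866,  230.5466671 ]), 'tcp_rot': array([-3.14018575e+00, -2.31983086e-05,  2.48805522e-01]), 'contact_force': array([ 0.65678389,  0.66482867, -0.45689807]), 'wrist_torque': array([0.00329284, 0.01133783, 0.01324775]), 'opening': 1.0066828454283723}
scene {'K': array([[405.74218713,   0.        , 254.40963509],
       [  0.        , 405.74218713, 189.23592088],
       [  0.        ,   0.        ,   1.        ]]), 'rvec': array([ 2.27445598,  1.06909407, -0.39311698]), 'tvec': array([-312.64581377, -252.43568617, 1078.40816304])}
side {'K': array([[430.62288462,   0.        , 263.1269108 ],
       [  0.        , 430.62288462, 188.91070077],
       [  0.        ,   0.        ,   1.        ]]), 'rvec': array([ 0.86615742, -2.63644693,  0.98224478]), 'tvec': array([379.76925986, 228.34477567, 891.87980341])}
wrist {'K': array([[338.83524043,   0.        , 256.66634908],
       [  0.        , 338.83524043, 188.61515696],
       [  0.        ,   0.        ,   1.        ]]), 'rvec': array([-2.26454184,  1.76167516,  0.29020328]), 'tvec': array([-624.44193214,  -41.61618203,  380.35301436])}
```

View pics/scene0.png

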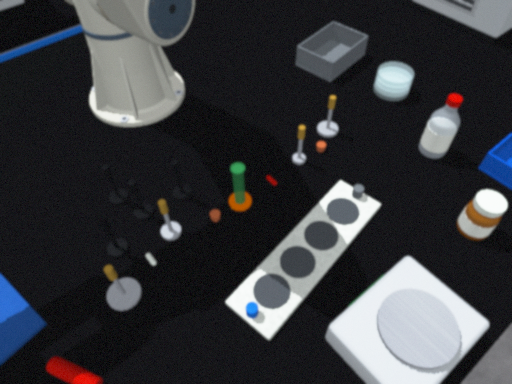

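View pics/side0.png

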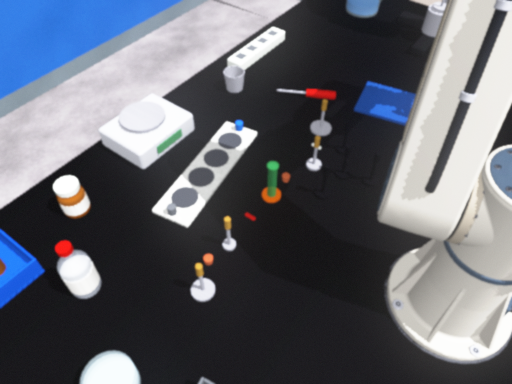

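View pics/wrist0.png

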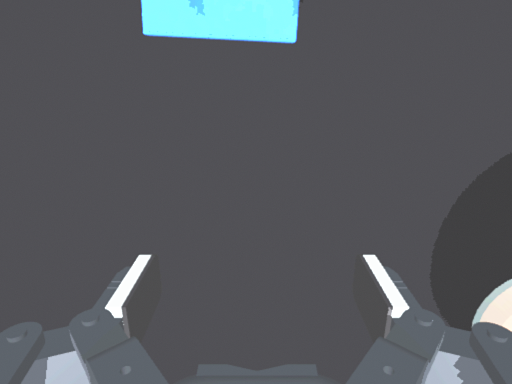

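```bash
cat > h.py <<'E'
import numpy as np, cv2
from rig import r
def cam(n):
    c=r.camera_info(n); R=cv2.Rodrigues(c["rvec"])[0]; return c["K"],R,c["tvec"]
def cast(C,uv,z):
    K,R,t=C; o=-R.T@t; d=R.T@np.linalg.solve(K,[uv[0],uv[1],1.]); return o+d*(z-o[2])/d[2]
def proj(C,p):
    K,R,t=C; q=K@(R@np.asarray(p,float)+t); return q[:2]/q[2]
E
python3 - <<'E'
from h import *
for n in ["scene","side"]:
    C=cam(n); im=cv2.imread(f"pics/{n}0.png"); hsv=cv2.cvtColor(im,cv2.COLOR_BGR2HSV)
    H,S,V=cv2.split(hsv)
    ms={"steel":((S<70)&(V>100),8),"brass":((H>10)&(H<28)&(S>120)&(V>80),85),"blue":((H>95)&(H<125)&(S>150)&(V>100),25),"orange":((H<12)&(S>150)&(V>100),0),"green":((H>40)&(H<85)&(S>80)&(V>40),54)}
    for k,(m,z) in ms.items():
        N,L,st,ce=cv2.connectedComponentsWithStats(m.astype(np.uint8))
        for i in range(1,N):
            if 25<st[i,4]<3000:
                w=cast(C,ce[i],z); 
                if 150<np.hypot(*w[:2])<1000: print(n,k,ce[i].round(1),st[i],w.round(0))
    for nm,(x0,y0,x1,y1) in {"scene":{"a":(80,150,280,320),"b":(220,80,400,330)},"side":{"a":(150,180,300,310),"b":(250,80,420,220)}}[n].items():
        g=cv2.resize(im[y0:y1,x0:x1],None,fx=3.5,fy=3.5,interpolation=cv2.INTER_CUBIC)
        g=np.clip((g/255.)**0.6*255,0,255).astype(np.uint8)
        g=g[:600,:800];cv2.imwrite(f"pics/{n}_{nm}.png",g)
E
```

```text
scene steel [9.  3.2] [  0   0  24  10 155] [-708.  -96.    8.]
scene steel [333.6  47.6] [298  22  69  42 625] [196. 543.   8.]
scene steel [393.3  79.7] [ 374   61   40   39 1222] [405. 554.   8.]
scene steel [439.3 131.7] [ 419  105   41   53 1415] [603. 477.   8.]
scene steel [327.4 126.7] [317 109  22  28 330] [420. 288.   8.]
scene steel [298.8 155. ] [292 139  14  26 181] [444. 171.   8.]
scene steel [490.  202.9] [473 188  35  30 799] [793. 377.   8.]
scene steel [472.4 226.8] [457 207  39  32 485] [803. 298.   8.]
scene steel [170.1 229. ] [160 214  22  26 351] [ 426. -160.    8.]
scene steel [150.5 258.9] [145 253  12  13  86] [ 459. -224.    8.]
scene steel [123.4 293.5] [107 278  34  33 868] [ 489. -296.    8.]
scene steel [494.6 363.4] [ 462  324   50   60 1529] [968.  98.   8.]
scene brass [331.8 101. ] [328  94   9  15  95] [419. 289.  85.]
scene brass [301.1 131. ] [298 124   8  15 103] [446. 169.  85.]
scene brass [239.8 202.4] [228 192  24  20 306] [510. -47.  85.]
scene brass [162.5 206. ] [158 199  10  15 108] [ 426. -160.   85.]
scene brass [479.8 217. ] [466 200
[... 2307 characters left out ...]
 354   81   61   44 1708] [ 378. -486.   25.]
side blue [238.9 123.7] [235 119   9  11  78] [ 662. -150.   25.]
side blue [ 15.9 268.1] [   0  228   45   81 1894] [751. 485.  25.]
side orange [320.3  93.4] [306  88  30  12 248] [ 567. -437.    0.]
side orange [285.5 176.8] [282 172   8  11  68] [458. -83.  -0.]
side orange [270.4 195.9] [261 188  21  15  53] [453.  -7.   0.]
side orange [249.9 216.1] [245 212  11   9  54] [456.  73.   0.]
side orange [ 63.4 247.8] [ 55 240  18  17 236] [734. 390.   0.]
side orange [207.9 258.6] [203 253  11  12  96] [459. 220.   0.]
side green [168.9 141.1] [158 131  23  22 151] [742.  38.  54.]
side green [272.1 175.4] [266 160  14  36 359] [462. -25.  54.]
```

View pics/scene_a.png

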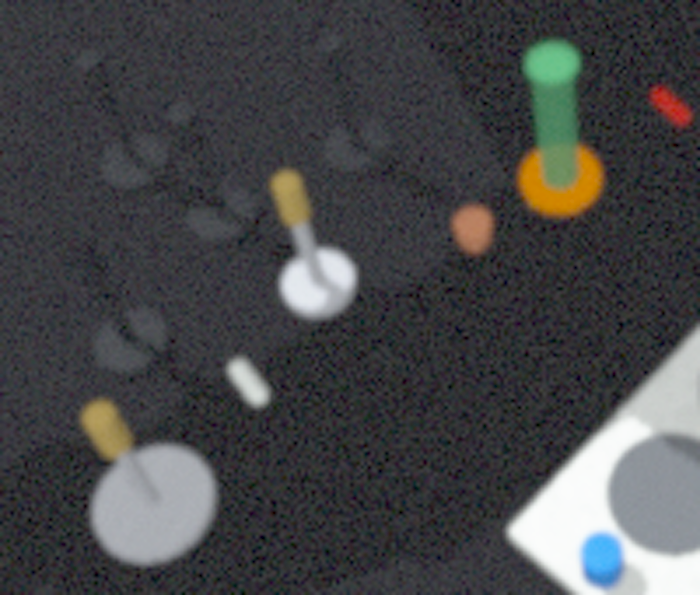

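View pics/side_b.png

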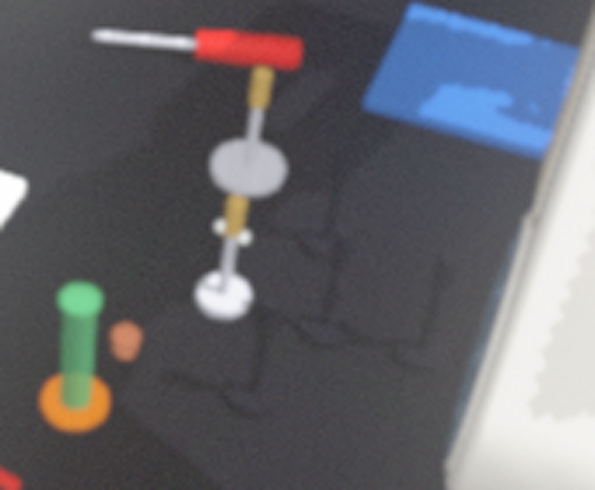

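View pics/side_a.png

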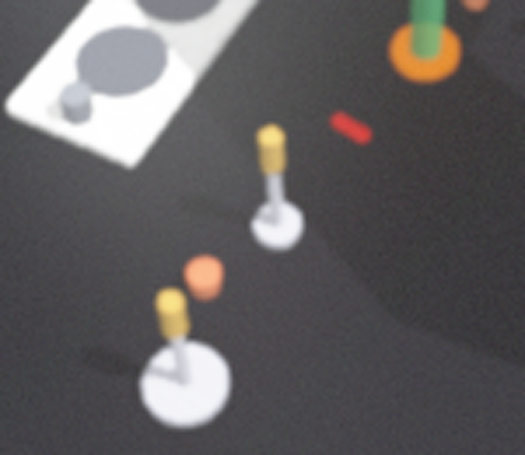

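```bash
python3 - <<'E'
from h import *
for n in ["scene","side"]:
    C=cam(n); im=cv2.imread(f"pics/{n}0.png"); hsv=cv2.cvtColor(im,cv2.COLOR_BGR2HSV)
    H,S,V=cv2.split(hsv)
    # dark pads: enclosed by white
    poly=np.array([cast(C,p,12)[:2] for p in ([[228,300],[270,338],[380,207],[344,181]] if n=="scene" else [[153,209],[187,223],[257,131],[231,122]])])
    print(n,"corners",poly.round(0).tolist())
    st=np.zeros(V.shape,np.uint8); cv2.fillConvexPoly(st,np.array([[228,300],[270,338],[380,207],[344,181]] if n=="scene" else [[153,209],[187,223],[257,131],[231,122]]),1)
    m=((V<145)&(S<90)&(st>0)).astype(np.uint8)
    cs,_=cv2.findContours(m,cv2.RETR_EXTERNAL,cv2.CHAIN_APPROX_NONE)
    for c in cs:
        if cv2.contourArea(c)>150:
            h=cv2.convexHull(c); w=np.array([cast(C,p,14)[:2] for p in h[:,0]]).astype(np.float32)
            M=cv2.moments(w[:,None,:]); print("pad",(M['m10']/M['m00'],M['m01']/M['m00']),cv2.minEnclosingCircle(w),cv2.fitEllipse(w))
    B={"scene":[(118.6,195.7),(143.4,210),(182,191),(117,247)],"side":[(341,148.6),(343,174),(367,181),(318.6,194)]}[n]
    for b in B: print("black",cast(C,b,4).round(0))
    # disc diameters
    for p in [(485,-297),(425.5,-162),(446,166),(420,286)]:
        u=proj(C,[*p,8]).astype(int)
        mm=((S<70)&(V>100)).astype(np.uint8)
        cs,_=cv2.findContours(mm,cv2.RETR_EXTERNAL,cv2.CHAIN_APPROX_NONE)
        c=max(cs,key=lambda c:cv2.pointPolygonTest(c,(float(u[0]),float(u[1])),True))
        w=np.array([cast(C,q,8)[:2]-p for q in c[:,0]]); R=C[1]
        lat=R[0,:2]/np.linalg.norm(R[0,:2]); a=w@lat; print(p,"width",np.ptp(a).round(1),"mid lateral",((a.max()+a.min())/2).round(1))
    print("measure top",[ (cast(C,q,108)).round(0) for q in ([(237.5,168)] if n=="scene" else [(272.5,166)])],"foot",cast(C,(240,201) if n=="scene" else (271,195),4).round(0))
    for k,(lo,hi) in {"post":((95,125),37)}.items():pass
E
```

```text
scene corners [[619.0, -162.0], [714.0, -148.0], [658.0, 195.0], [564.0, 190.0]]
pad (653.6308863594295, -91.30654760375042) ((653.5094604492188, -91.1493148803711), 32.53710174560547) ((653.6656494140625, -91.26141357421875), (62.253257751464844, 65.01826477050781), 22.53432846069336)
pad (641.1454368186628, -18.856505502539946) ((640.90380859375, -19.06354522705078), 33.91415023803711) ((640.9500122070312, -18.94793701171875), (66.3212890625, 67.52204895019531), 37.69599533081055)
pad (628.4247536967391, 54.770227989071095) ((628.2030029296875, 54.78740310668945), 33.62250518798828) ((628.2205810546875, 54.758365631103516), (65.91913604736328, 66.96117401123047), 34.470420837402344)
pad (615.6693979593996, 128.15599180535833) ((615.8158569335938, 127.13903045654297), 32.211212158203125) ((615.5400390625, 128.0306854248047), (61.18766784667969, 63.256309509277344), 157.93836975097656)
black [ 281. -199.    4.]
black [ 348. -177.    4.]
black [357. -88.   4.]
black [ 393. -260.    4.]
(485, -297) width 59.6 mid lateral 2.8
(425.5, -162) width 42.0 mid lateral 2.6
(446, 166) width 30.
[... 639 characters left out ...]
510167768) ((635.8732299804688, -18.485252380371094), 32.0699577331543) ((635.9801025390625, -18.393234252929688), (63.26163101196289, 63.85166549682617), 61.64349365234375)
pad (648.2278652934261, -88.87810460731467) ((648.7222290039062, -89.45340728759766), 29.979951858520508) ((648.1293334960938, -89.0772933959961), (55.229225158691406, 59.457557678222656), 179.4225311279297)
black [ 394. -256.    4.]
black [ 343. -177.    4.]
black [ 282. -192.    4.]
black [359. -81.   4.]
(485, -297) width 60.1 mid lateral 0.6
(425.5, -162) width 45.4 mid lateral 3.5
(446, 166) width 31.4 mid lateral 2.3
(420, 286) width 52.0 mid lateral 2.9
measure top [array([451.,  -8., 108.])] foot [451.  -8.   4.]
```

Emit:
jog_arm(increments="0 0 0 0 0 -0.147 0; 0 0 0 0 0 -0.147 0; 0 0 0 0 0 -0.147 0; 0 0 0 0 0 -0.147 0; 0 0 0 0 0 -0.147 0; 0 0 0 0 0 -0.147 0; 0 0 0 0 0 -0.147 0; 0 0 0 0 0 -0.147 0")

```text
clock: 0.95
eef_pos: [153.8, -605.5, 230.9]
tcp_rot: [-3.141, -0.001, 1.431]
contact_force: [0.4, -0.1, 0.9]
opening: 0.502
```

```bash
python3 - <<'E'
from h import *
C=cam("wrist"); K,R,t=C; print(-R.T@t, R.round(3)); s=r.sense(); print(s["eef_pos"],s["tcp_rot"]); p=s["eef_pos"]
for dz in (0,-60,-130):print(proj(C,p+[0,0,dz]))
E
```

```text
[ 165.19341363 -523.30967276  374.06812918] [[ 0.99  -0.14   0.   ]
 [-0.132 -0.937  0.322]
 [-0.045 -0.319 -0.947]]
[ 153.84470678 -605.54409368  230.93933718] [-3.14137431e+00 -5.94949513e-04  1.43079562e+00]
[257.11223033 256.5522765 ]
[256.97183967 209.05896276]
[256.87870795 177.55306167]
```

Emit:
jog_arm(increments="0 0 0 0 0 -0.14 0; 2.8 3 0 0 0 0 0; 2.8 3 0 0 0 0 0; 2.8 3 0 0 0 0 0; 2.8 3 0 0 0 0 0; 2.8 3 0 0 0 0 0; 2.8 3 0 0 0 0 0; 2.8 3 0 0 0 0 0")

```text
clock: 1.75
eef_pos: [366.0, -409.7, 231.2]
tcp_rot: [-3.142, -0.0, 1.565]
contact_force: [0.7, 0.2, -0.1]
opening: 0.498
```

Emit:
jog_arm(increments="2.8 3 0 0 0 0 0; 2.8 3 0 0 0 0 0; 2.8 3 0 0 0 0 0; 2.8 3.1 0 0 0 0 0; 0 0 0 0 0 0 0; 0 0 0 0 0 0 0; 0 0 0 0 0 0 0; 0 0 0 0 0 0 0")

```text
clock: 2.55
eef_pos: [485.9, -300.5, 231.2]
tcp_rot: [-3.141, -0.0, 1.563]
contact_force: [0.8, 0.0, -0.4]
opening: 0.5
```

```bash
cat > wl.py <<'E'
from h import *
import sys
n=sys.argv[1]
s=r.sense(); C=cam("wrist"); im=r.grab_frame("wrist")[:,:,::-1].copy(); cv2.imwrite(f"pics/{n}.png",im)
print(s["clock"],s["eef_pos"].round(1),s["tcp_rot"].round(4),s["contact_force"].round(1),round(s["opening"],3))
H,S,V=cv2.split(cv2.cvtColor(im,cv2.COLOR_BGR2HSV))
zo=float(sys.argv[2]) if len(sys.argv)>2 else 0
def rep(k,m,z,amin):
    N,L,st,ce=cv2.connectedComponentsWithStats(m.astype(np.uint8))
    for i in range(1,N):
        if st[i,4]>amin: print(k,ce[i].round(1),st[i].tolist(),cast(C,ce[i],z).round(1))
rep("brass",(H>10)&(H<30)&(S>90)&(V>60),100+zo,60)
rep("steel",(S<50)&(V>140),8+zo,150)
E
python3 wl.py w1
```

```text
2.55 [ 485.9 -300.5  231.2] [-3.1412e+00 -1.0000e-04  1.5635e+00] [ 0.8  0.  -0.4] 0.5
brass [178.3   3.9] [164, 0, 24, 9, 129] [ 430.2 -169.6  100. ]
brass [255.6 163.3] [249, 158, 14, 12, 94] [ 484.9 -288.5  100. ]
steel [194.9  17.7] [173, 0, 42, 37, 1215] [ 426.5 -165.7    8. ]
steel [419.7   6.9] [384, 0, 105, 21, 1154] [ 644.2 -158.     8. ]
steel [226.2  81.4] [211, 76, 31, 12, 331] [ 454.9 -225.2    8. ]
steel [255.5 147.3] [228, 122, 56, 54, 2171] [ 484.5 -294.2    8. ]
steel [391.2 218.5] [354, 199, 75, 40, 538] [ 643.5 -380.5    8. ]
steel [191.9 268.2] [178, 242, 28, 55, 683] [ 404.3 -445.9    8. ]
steel [321.5 268.3] [308, 242, 28, 55, 677] [ 565.  -447.2    8. ]
steel [508.3 367.2] [503, 346, 9, 37, 191] [ 833.6 -607.3    8. ]
```

View pics/w1.png

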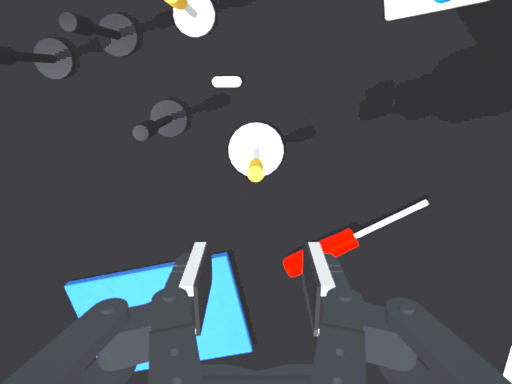

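```bash
python3 - <<'E'
from h import *
C=cam("wrist")
im=cv2.imread("pics/w1.png"); H,S,V=cv2.split(cv2.cvtColor(im,cv2.COLOR_BGR2HSV))
print(S[160:184:2,256],H[160:184:2,256],V[160:184:2,256])
m=((H>15)&(H<35)&(S>60)&(V>150)).astype(np.uint8)[150:190,235:275]
print(cv2.boundingRect(m))
print(cast(C,(256,173.5),100), cast(C,(256,150),8))
m=(((S<60)&(V>140))).astype(np.uint8); N,L,st,ce=cv2.connectedComponentsWithStats(m); l=L[140,240]
ys,xs=np.nonzero(L==l); h=cv2.convexHull(np.c_[xs,ys].astype(np.float32)); w=np.array([cast(C,q,8)[:2] for q in h[:,0]],np.float32); print(cv2.minEnclosingCircle(w))
E
```

```text
[166 164 160 138 109 108 107 106 107 105 107 131] [23 23 23 30 30 30 30 30 30 30 30 18] [238 238 237 255 255 255 255 255 255 255 255 162]
(12, 8, 17, 25)
[ 485.22902063 -297.40185316  100.        ] [ 485.06630255 -297.34543125    8.        ]
((484.4457092285156, -297.47357177734375), 30.854488372802734)
```

Emit:
jog_arm(increments="0.31 -0.09 2.5 0 0 0 0; 0 0 3.5 0 0 0 0; 0 0 3.5 0 0 0 0; 0 0 3.5 0 0 0 0; 0 0 2.3 0 0 0 0; 0 0 1 0 0 0 0; 0 0 0 0 0 0 0; 0 0 0 0 0 0 0")

```text
clock: 3.4
eef_pos: [486.3, -297.3, 69.3]
tcp_rot: [3.141, 0.001, 1.564]
contact_force: [0.1, -0.0, 0.5]
opening: 0.498
```

```bash
sed -i 's/(H>10)&(H<30)&(S>90)/(H>15)\&(H<35)\&(S>90)/' wl.py; python3 wl.py w2
```

```text
3.4 [ 486.3 -297.3   69.3] [3.1405e+00 6.0000e-04 1.5642e+00] [ 0.1 -0.   0.5] 0.498
brass [252.8 279.7] [235, 246, 37, 67, 2010] [ 484.6 -289.5  100. ]
steel [143.6   4.7] [116, 0, 54, 13, 487] [ 426.2 -179.     8. ]
steel [202.1  92.9] [176, 84, 53, 19, 919] [ 455.  -224.9    8. ]
steel [254.  205.3] [208, 162, 93, 88, 6412] [ 484.5 -295.2    8. ]
steel [191.9 268.1] [179, 242, 27, 55, 668] [ 441.1 -341.6    8. ]
steel [321.3 268. ] [308, 242, 28, 55, 672] [ 530.6 -342.2    8. ]
steel [478.8 313.5] [443, 295, 69, 36, 752] [ 647.6 -381.3    8. ]
```

View pics/w2.png

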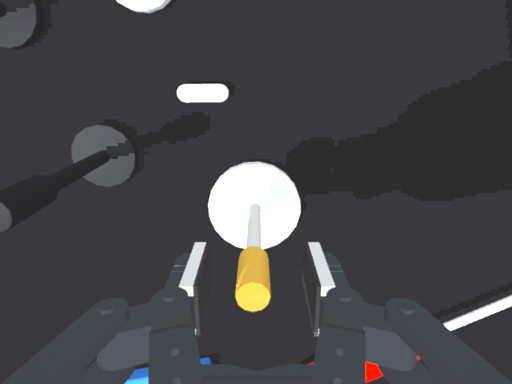

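Emit:
jog_arm(increments="0 -0.12 0 0 0 0 -0.3; 0 0 0 0 0 0 -0.5; 0 0 0 0 0 0 -0.6; 0 0 0 0 0 0 -1; 0 0 0 0 0 0 -1; 0 0 0 0 0 0 -1; 0 0 0 0 0 0 -1; 0 0 0 0 0 0 -1", squeeze=50)

```text
clock: 4.25
eef_pos: [484.8, -296.8, 68.9]
tcp_rot: [3.141, 0.0, 1.565]
contact_force: [-2.0, -0.1, 5.7]
opening: 0.143
```

```bash
python3 wl.py w3
```

```text
4.25 [ 484.8 -296.8   68.9] [3.1413e+00 3.0000e-04 1.5649e+00] [-2.  -0.1  5.7] 0.143
brass [256.6 281.4] [240, 248, 34, 66, 1925] [ 484.6 -289.5  100. ]
steel [146.6   5.1] [118, 0, 57, 14, 545] [ 426.3 -178.7    8. ]
steel [204.9  93.9] [179, 85, 53, 19, 920] [ 455.  -224.9    8. ]
steel [256.3 215.1] [210, 163, 93, 130, 7484] [ 484.4 -301.4    8. ]
steel [469.4 319.6] [424, 297, 88, 44, 969] [ 640.  -385.6    8. ]
```

View pics/w3.png

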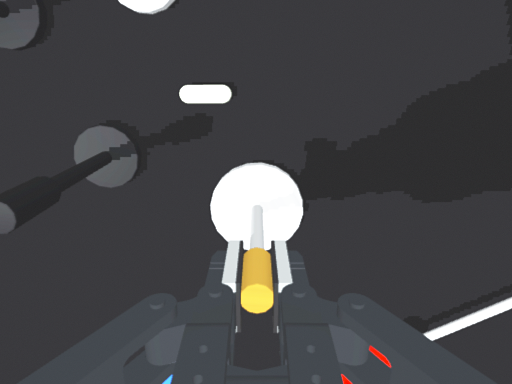

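Emit:
jog_arm(increments="0 0 -0.6 0 0 0 -1; 0 0 -2 0 0 0 -1; 0 0 -3.5 0 0 0 -1; 0 0 -3.5 0 0 0 -1; 0 0 -3.5 0 0 0 -1; 0.5 0.4 -2.5 0 0 0 -1; 2 1.6 -0.6 0 0 0 -1; 3 2.4 0 0 0 0 -1")

```text
clock: 5.1
eef_pos: [529.3, -242.7, 232.4]
tcp_rot: [3.139, 0.002, 1.562]
contact_force: [1.3, -1.0, -3.0]
opening: 0.144
```

Emit:
jog_arm(increments="3 2.5 0 0 0 0 -1; 3 2.5 0 0 0 0 -1; 3 2.5 0 0 0 0 -1; 3 2.5 0 0 0 0 -1; 2 1.6 0 0 0 0 -1; 1 0.6 0 0 0 0 -1; 0 0 0 0 0 0 -1; 0 0 0 0 0 0 -1")

```text
clock: 5.9
eef_pos: [651.0, -93.2, 230.1]
tcp_rot: [-3.141, 0.0, 1.565]
contact_force: [0.2, -0.2, -2.5]
opening: 0.148
```

```bash
python3 wl.py w4
```

```text
5.9 [651.  -93.2 230.1] [-3.1405e+00  4.0000e-04  1.5650e+00] [ 0.2 -0.2 -2.5] 0.148
brass [65.1 76.4] [43, 51, 45, 48, 774] [504.6 -11.5 100. ]
brass [ 17.9 244.5] [1, 231, 36, 28, 552] [ 434.8 -155.3  100. ]
brass [256.7 281.2] [241, 247, 33, 67, 1844] [ 650.2 -195.1  100. ]
steel [246.1 118.7] [176, 0, 134, 249, 13228] [639.7 -55.9   8. ]
steel [429.4  94.7] [368, 0, 144, 149, 10856] [830.7 -32.4   8. ]
steel [478.3   8.5] [443, 4, 69, 8, 324] [865.1  47.5   8. ]
steel [473.8  21.4] [439, 19, 73, 5, 159] [863.   36.3   8. ]
steel [ 59.3 204.8] [47, 196, 30, 21, 359] [ 421.8 -153.     8. ]
steel [497.2 316.1] [470, 197, 42, 187, 4147] [ 963.3 -312.2    8. ]
steel [280.7 223. ] [263, 205, 39, 45, 1155] [ 678.6 -177.5    8. ]
steel [ 69.6 219.3] [55, 210, 26, 18, 288] [ 430.3 -171.4    8. ]
steel [ 97.6 258.5] [86, 255, 24, 8, 178] [ 455.  -223.9    8. ]
steel [258.3 357.1] [236, 347, 43, 20, 173] [ 651.2 -378.7    8. ]
```

View pics/w4.png

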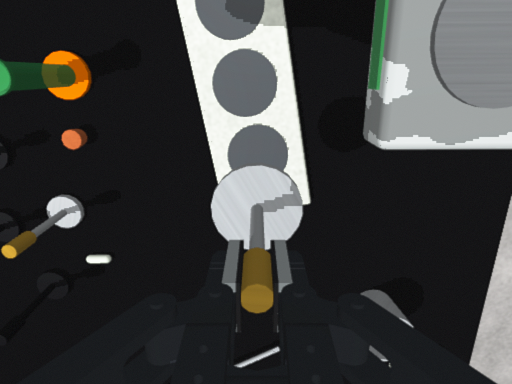

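```bash
python3 - <<'E'
from h import *
C=cam("wrist")
im=cv2.imread("pics/w4.png"); H,S,V=cv2.split(cv2.cvtColor(im,cv2.COLOR_BGR2HSV))
print(V[82,180:310:8],S[82,180:310:8])
m=((V>45)&(V<125)&(S<60)).astype(np.uint8)
m[:,:170]=0;m[:,320:]=0
cs,_=cv2.findContours(m,cv2.RETR_EXTERNAL,cv2.CHAIN_APPROX_NONE)
from scipy.optimize import least_squares
for c in cs:
    if cv2.contourArea(c)>600:
        w=np.array([cast(C,q,14)[:2] for q in c[:,0]]); print(cv2.boundingRect(c),cv2.contourArea(c))
        keep=(c[:,0,1]>2)&((c[:,0,1]<145)); w=w[keep]
        f=least_squares(lambda p:np.hypot(w[:,0]-p[0],w[:,1]-p[1])-33,w.mean(0),loss='soft_l1'); 
        f2=least_squares(lambda p:np.hypot(w[:,0]-p[0],w[:,1]-p[1])-p[2],[*w.mean(0),33],loss='soft_l1'); print(f.x,f2.x,np.abs(f.fun).mean())
E
```

```text
[ 23  23 252 248 163 112 109 111 109 109 108 108 122 247 232  21  22] [22 33  6  5  8 25 23 28 23 23 24 26 10  5  9 36 23]
(213, 221, 35, 72) 600.5<stdin>:13: RuntimeWarning: Mean of empty slice.
  ret = um.true_divide(
Traceback (most recent call last):
ValueError: Initial guess is outside of provided bounds
```

```bash
cat > pads.py <<'E'
from h import *
import sys
from scipy.optimize import least_squares
C=cam("wrist")
def pads(f,x0,x1,ymax):
    im=cv2.imread(f); H,S,V=cv2.split(cv2.cvtColor(im,cv2.COLOR_BGR2HSV))
    m=((V>45)&(V<170)&(S<60)).astype(np.uint8)
    m[:,:x0]=0;m[:,x1:]=0;m[ymax:]=0
    cs,_=cv2.findContours(m,cv2.RETR_EXTERNAL,cv2.CHAIN_APPROX_NONE)
    for c in cs:
        if cv2.contourArea(c)>500:
            keep=(c[:,0,1]>2)&(c[:,0,1]<ymax-2); w=np.array([cast(C,q,14)[:2] for q in c[keep,0]])
            g=least_squares(lambda p:np.hypot(w[:,0]-p[0],w[:,1]-p[1])-33,w.mean(0),loss='soft_l1')
            print(cv2.boundingRect(c),g.x.round(1),"resid",np.abs(g.fun).mean().round(2))
pads(sys.argv[1],*map(int,sys.argv[2:5]))
E
python3 pads.py pics/w4.png 180 305 160
```

```text
(228, 124, 60, 36) [651.6 -94.7] resid 0.47
(212, 49, 65, 68) [638.8 -20.3] resid 0.62
(195, 0, 70, 40) [626.1  54.2] resid 0.28
```

Emit:
jog_arm(increments="-0.03 0.05 2 0 0 0 -1; 0 0 3 0 0 0 -1; 0 0 3 0 0 0 -1; 0 0 3 0 0 0 -1; 0 0 2 0 0 0 -1; 0 0 1 0 0 0 -1; 0 0 0.2 0 0 0 -1; 0 0 0 0 0 0 -1")

```text
clock: 6.75
eef_pos: [652.6, -93.6, 89.0]
tcp_rot: [3.141, 0.0, 1.564]
contact_force: [0.3, -0.1, -2.8]
opening: 0.143
```

```bash
python3 wl.py w5 14;python3 - <<'E'
from h import *
for n in ["scene","side"]:
    im=r.grab_frame(n)[:,:,::-1]; cv2.imwrite(f"pics/{n}1.png",im)
    u=proj(cam(n),(640,-30,40)).astype(int); x,y=max(u[0]-90,0),max(u[1]-75,0)
    cv2.imwrite(f"pics/{n}1c.png",cv2.resize(im[y:y+150,x:x+180],None,fx=4,fy=4))
E
```

```text
6.75 [652.6 -93.6  89. ] [3.1409e+00 1.0000e-04 1.5642e+00] [ 0.3 -0.1 -2.8] 0.143
brass [256.6 281.3] [241, 247, 33, 67, 1818] [652.4 -90.4 114. ]
steel [242.2 132.5] [130, 0, 206, 282, 27263] [643.9 -45.2  22. ]
steel [497.8 131.2] [471, 8, 41, 188, 3963] [802.2 -45.5  22. ]
steel [ 19.6 347. ] [3, 342, 35, 11, 362] [ 467.2 -210.9   22. ]
```

View pics/scene1c.png

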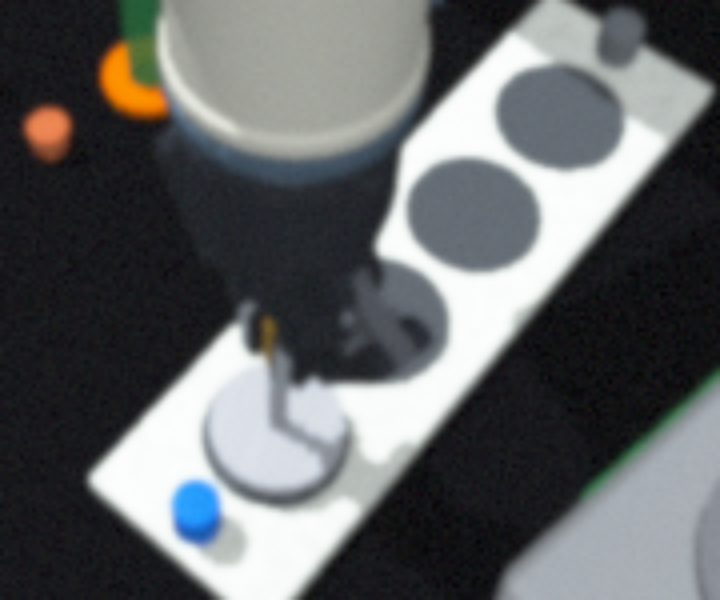

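View pics/w5.png

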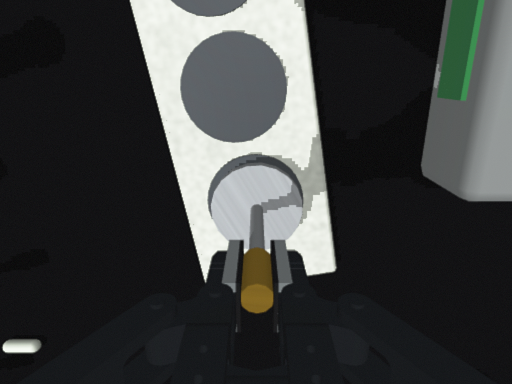

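Emit:
jog_arm(increments="0 -0.08 0.2 0 0 0 -1; 0 0 0.15 0 0 0 -1; 0 0 0.1 0 0 0 -1; 0 0 0.05 0 0 0 -1; 0 0 0.05 0 0 0 -1; 0 0 0.03 0 0 0 -1; 0 0 0.02 0 0 0 -1; 0 0 0 0 0 0 -1")

```text
clock: 7.7
eef_pos: [651.6, -92.9, 83.0]
tcp_rot: [3.141, 0.0, 1.565]
contact_force: [-3.7, 0.1, 5.5]
opening: 0.144
```

Emit:
jog_arm(increments="0 0 0 0 0 0 -0.6; 0 0 0 0 0 0 -0.4; 0 0 0 0 0 0 -0.2; 0 0 0 0 0 0 0; 0 0 0 0 0 0 0; 0 0 0 0 0 0 0; 0 0 -0.5 0 0 0 0; 0 0 -2 0 0 0 0")

```text
clock: 8.5
eef_pos: [650.1, -92.7, 105.8]
tcp_rot: [-3.138, -0.001, 1.565]
contact_force: [-0.4, 0.5, -1.2]
opening: 0.5
```

```bash
python3 wl.py w6 14
```

```text
8.5 [650.1 -92.7 105.8] [-3.1378e+00 -6.0000e-04  1.5648e+00] [-0.4  0.5 -1.2] 0.5
brass [259.5 254.1] [246, 227, 29, 54, 1280] [651.3 -86.7 114. ]
steel [246.4 134.4] [143, 0, 191, 279, 25690] [643.  -48.4  22. ]
steel [492.5 110.4] [459, 0, 53, 188, 6501] [804.3 -33.6  22. ]
steel [ 36.3 332.1] [20, 327, 33, 11, 332] [ 466.3 -211.4   22. ]
```

View pics/w6.png

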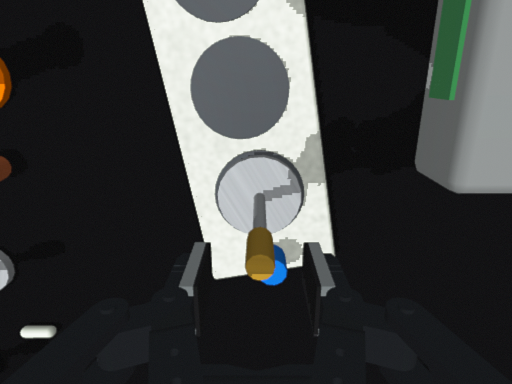

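Emit:
jog_arm(increments="0 0 -3 0 0 0 0; 0 0 -3.5 0 0 0 0; 0 0 -3 0 0 0 0; 1 -0.6 -2 0 0 0 0; 2.5 -1.5 -0.9 0 0 0 0; 3.2 -2 0 0 0 0 0; 3.2 -2 0 0 0 0 0; 3.2 -2 0 0 0 0 0")

```text
clock: 9.35
eef_pos: [570.7, 39.5, 231.7]
tcp_rot: [3.141, -0.0, 1.564]
contact_force: [0.7, 0.7, 0.1]
opening: 0.505
```

Emit:
jog_arm(increments="3.2 -2 0 0 0 0 0; 3.2 -2 0 0 0 0 0; 3.2 -2 0 0 0 0 0; 3.2 -2 0 0 0 0 0; 3.2 -2 0 0 0 0 0; 3.2 -2 0 0 0 0 0; 3.2 -2 0 0 0 0 0; 2.2 -1.2 0 0 0 0 0")

```text
clock: 10.15
eef_pos: [419.5, 287.2, 231.7]
tcp_rot: [3.141, -0.001, 1.566]
contact_force: [0.1, -0.5, -0.5]
opening: 0.502
```

Emit:
jog_arm(increments="0 0 0 0 0 0 0; 0 0 0 0 0 0 0; 0 0 0 0 0 0 0; 0 0 0 0 0 0 0; 0 0 0 0 0 0 0; 0 0 0 0 0 0 0; 0 0 0 0 0 0 0; 0 0 0 0 0 0 0")

```text
clock: 10.95
eef_pos: [420.9, 285.3, 231.3]
tcp_rot: [3.142, -0.0, 1.565]
contact_force: [-0.5, -0.1, 0.6]
opening: 0.502
```

```bash
cat > disc.py <<'E'
from h import *
import sys
# disc centre (z=8) near u,v ; top brass centre click
C=cam("wrist"); im=cv2.imread(sys.argv[1]); H,S,V=cv2.split(cv2.cvtColor(im,cv2.COLOR_BGR2HSV))
p=np.array([float(sys.argv[2]),float(sys.argv[3])]); u=proj(C,[*p,8])
m=((S<60)&(V>130)).astype(np.uint8); cs,_=cv2.findContours(m,cv2.RETR_EXTERNAL,cv2.CHAIN_APPROX_NONE)
c=max(cs,key=lambda c:cv2.pointPolygonTest(c,tuple(map(float,u)),True))
w=np.array([cast(C,q,8)[:2] for q in cv2.convexHull(c)[:,0]],np.float32); print("disc",cv2.minEnclosingCircle(w))
m=((H>25)&(H<35)&(S>60)&(V>180)).astype(np.uint8)
N,L,st,ce=cv2.connectedComponentsWithStats(m)
for i in range(1,N):
    if st[i,4]>60: print("top",ce[i].round(1),st[i].tolist(),cast(C,ce[i],100).round(1))
E
python3 wl.py w7; python3 disc.py pics/w7.png 420 286
```

```text
10.95 [420.9 285.3 231.3] [ 3.1416 -0.      1.5645] [-0.5 -0.1  0.6] 0.502
brass [254.8 174.9] [246, 163, 18, 24, 338] [419.3 287.2 100. ]
brass [286.9 207.2] [279, 200, 17, 15, 192] [447.  257.7 100. ]
brass [282.6 289.2] [275, 275, 17, 29, 416] [444.8 173.7 100. ]
brass [280.8 357.2] [266, 349, 33, 20, 379] [444.4  91.4 100. ]
steel [36.3  6.4] [0, 0, 93, 20, 1076] [209.1 430.8   8. ]
steel [470.5  22.8] [428, 0, 84, 49, 3788] [631.1 413.8   8. ]
steel [255.1 151.1] [233, 131, 45, 43, 1397] [419.1 287.3   8. ]
steel [415.2 267.5] [367, 220, 87, 112, 6015] [616.5 138.9   8. ]
steel [278.  251.7] [266, 237, 25, 38, 568] [446.  162.1   8. ]
steel [191.8 268.1] [179, 243, 27, 53, 596] [339.4 140.    8. ]
steel [321.4 268.2] [309, 243, 26, 53, 593] [500.2 138.7   8. ]
steel [ 14.9 341.1] [0, 299, 43, 85, 2070] [93.1 28.6  8. ]
steel [508.1 365.3] [503, 344, 9, 39, 181] [768.1 -18.    8. ]
disc ((419.1404113769531, 284.7017822265625), 25.197046279907227)
top [283.2 297. ] [277, 292, 13, 11, 114] [445.5 164.9 100. ]
```

View pics/w7.png

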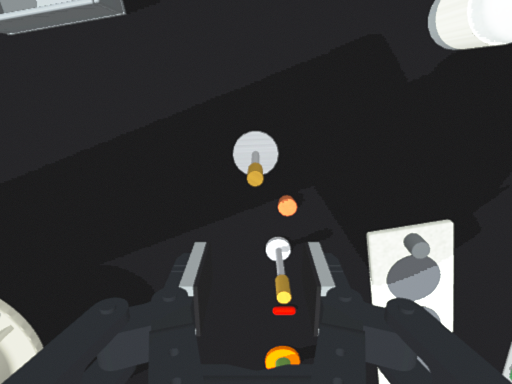

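Emit:
jog_arm(increments="-0.06 -0.17 2.5 0 0 0 0; 0 0 3.5 0 0 0 0; 0 0 3.5 0 0 0 0; 0 0 3.5 0 0 0 0; 0 0 2.3 0 0 0 0; 0 0 1 0 0 0 0; 0 0 0 0 0 0 0; 0 0 0 0 0 0 0")

```text
clock: 11.8
eef_pos: [419.7, 285.3, 69.1]
tcp_rot: [3.141, -0.001, 1.565]
contact_force: [0.3, -0.0, 0.4]
opening: 0.498
```

```bash
python3 wl.py w8; python3 disc.py pics/w8.png 420 286
```

```text
11.8 [419.7 285.3  69.1] [ 3.1407e+00 -6.0000e-04  1.5649e+00] [ 0.3 -0.   0.4] 0.498
brass [255.7 281.6] [238, 248, 36, 67, 2012] [419.2 292.3 100. ]
steel [255.9 207.9] [218, 171, 77, 79, 4553] [419.1 285.7   8. ]
steel [191.9 268.2] [178, 242, 28, 55, 690] [374.5 241.    8. ]
steel [321.5 268. ] [308, 242, 28, 55, 690] [464.2 240.6   8. ]
steel [488.3 340.7] [444, 315, 68, 68, 2383] [593.1 177.    8. ]
steel [291.3 349.7] [272, 332, 40, 35, 1137] [445.2 169.5   8. ]
disc ((419.2480163574219, 283.1949768066406), 27.96113395690918)
top [255.5 298.4] [239, 284, 34, 30, 749] [419.3 284.5 100. ]
top [300.1 297.3] [294, 286, 13, 22, 179] [436.9 284.9 100. ]
```

View pics/w8.png

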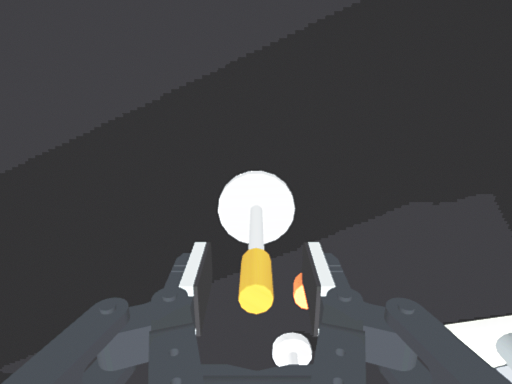

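Emit:
jog_arm(increments="-0.05 -0.05 0 0 0 0 -0.3; 0 0 0 0 0 0 -0.5; 0 0 0 0 0 0 -0.6; 0 0 0 0 0 0 -1; 0 0 0 0 0 0 -1; 0 0 0 0 0 0 -1; 0 0 0 0 0 0 -1; 0 0 0 0 0 0 -1")

```text
clock: 12.65
eef_pos: [419.2, 284.6, 68.8]
tcp_rot: [3.141, -0.001, 1.565]
contact_force: [0.0, -0.5, 6.5]
opening: 0.149
```

```bash
python3 wl.py w9; python3 disc.py pics/w9.png 420 286
```

```text
12.65 [419.2 284.6  68.8] [ 3.1407e+00 -5.0000e-04  1.5648e+00] [ 0.  -0.5  6.5] 0.149
brass [256.7 280.6] [240, 247, 34, 67, 1925] [419.  292.2 100. ]
steel [256.7 219.6] [218, 170, 78, 123, 5844] [419.  276.8   8. ]
steel [480.3 345.2] [433, 315, 79, 69, 3697] [587.2 172.3   8. ]
steel [276.9 351.3] [273, 337, 9, 29, 191] [433.7 167.6   8. ]
disc ((418.8641357421875, 264.3075256347656), 46.57062911987305)
top [256.5 297.2] [241, 283, 32, 29, 748] [418.9 284.7 100. ]
top [318.1 289.8] [309, 283, 16, 16, 129] [442.8 287.9 100. ]
```

Emit:
jog_arm(increments="0 0 -0.6 0 0 0 -1; 0 0 -2 0 0 0 -1; 0 0 -3.5 0 0 0 -1; 0 0 -3.5 0 0 0 -1; 0 0 -3.5 0 0 0 -1; -0.5 0.4 -2.5 0 0 0 -1; -2 1.4 -0.6 0 0 0 -1; -3 2.2 0 0 0 0 -1")

```text
clock: 13.5
eef_pos: [458.5, 229.8, 232.1]
tcp_rot: [3.14, -0.002, 1.567]
contact_force: [0.2, 0.0, -2.0]
opening: 0.145
```

Emit:
jog_arm(increments="-3.5 2.5 0 0 0 0 -1; -3.5 2.5 0 0 0 0 -1; -3.5 2.5 0 0 0 0 -1; -3.5 2.5 0 0 0 0 -1; -3.5 2.5 0 0 0 0 -1; -3.5 2.5 0 0 0 0 -1; -2.5 2 0 0 0 0 -1; -1.4 1 0 0 0 0 -1")

```text
clock: 14.3
eef_pos: [637.7, -23.2, 230.0]
tcp_rot: [-3.141, 0.0, 1.563]
contact_force: [0.4, 0.2, -1.2]
opening: 0.143
```

Emit:
jog_arm(increments="0 0 0 0 0 0 -1; 0 0 0 0 0 0 -1; 0 0 0 0 0 0 -1; 0 0 0 0 0 0 -1; 0 0 0 0 0 0 -1; 0 0 0 0 0 0 -1; 0 0 0 0 0 0 -1; 0 0 0 0 0 0 -1")

```text
clock: 15.1
eef_pos: [636.8, -20.8, 230.3]
tcp_rot: [3.142, -0.0, 1.565]
contact_force: [-0.1, -0.5, -1.9]
opening: 0.142
```

```bash
python3 wl.py w10 >/dev/null; python3 pads.py pics/w10.png 180 305 160; python3 -c "
from h import *;print(r.sense()['eef_pos'])"
```

```text
(229, 123, 60, 37) [638.8 -20.5] resid 0.46
(214, 47, 65, 68) [626.1  54.1] resid 0.62
(197, 0, 69, 38) [613.5 128.4] resid 0.31
[636.79030907 -20.88110082 230.29288439]
```

View pics/w10.png

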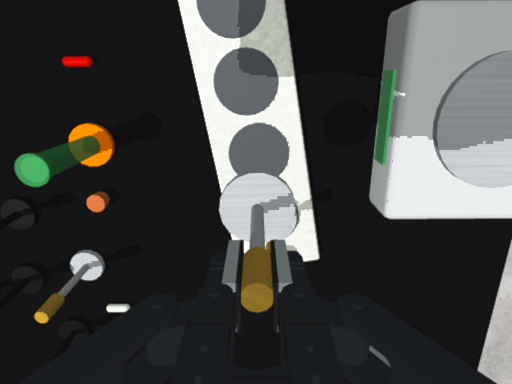

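Emit:
jog_arm(increments="0.04 0.17 2 0 0 0 -1; 0 0 3 0 0 0 -1; 0 0 3 0 0 0 -1; 0 0 3 0 0 0 -1; 0 0 2 0 0 0 -1; 0 0 1 0 0 0 -1; 0 0 0.2 0 0 0 -1; 0 0 0 0 0 0 -1")

```text
clock: 15.95
eef_pos: [639.0, -20.6, 88.8]
tcp_rot: [3.141, -0.0, 1.565]
contact_force: [0.2, -0.5, -1.6]
opening: 0.14
```

```bash
python3 wl.py w11 14|head -2;python3 - <<'E'
from h import *
for n in ["scene"]:
    im=r.grab_frame(n)[:,:,::-1]; cv2.imwrite(f"pics/{n}2.png",im)
    u=proj(cam(n),(640,-30,40)).astype(int); x,y=max(u[0]-90,0),max(u[1]-75,0)
    cv2.imwrite(f"pics/{n}2c.png",cv2.resize(im[y:y+150,x:x+180],None,fx=4,fy=4))
E
```

```text
15.95 [639.  -20.6  88.8] [ 3.1409 -0.      1.5647] [ 0.2 -0.5 -1.6] 0.14
brass [ 11.1 202.6] [0, 175, 26, 41, 447] [547.5  17.5 114. ]
```

View pics/scene2c.png

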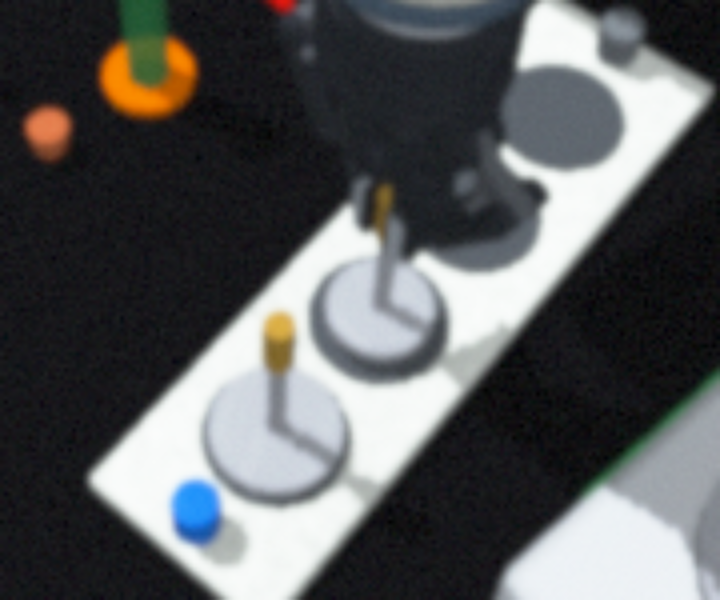

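View pics/w11.png

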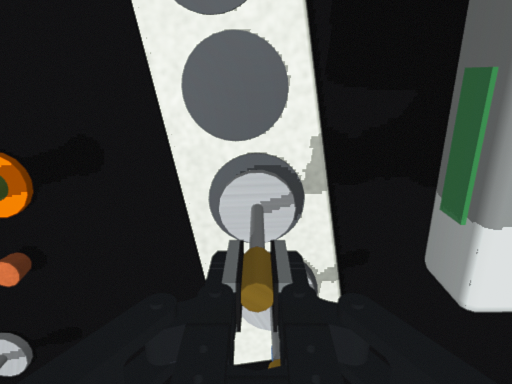

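Both look centred (disc at (257,207) over the pad). Lower to contact.

Emit:
jog_arm(increments="0 0 0.2 0 0 0 -1; 0 0 0.15 0 0 0 -1; 0 0 0.1 0 0 0 -1; 0 0 0.05 0 0 0 -1; 0 0 0.05 0 0 0 -1; 0 0 0.03 0 0 0 -1; 0 0 0.02 0 0 0 -1; 0 0 0 0 0 0 -1")

```text
clock: 16.85
eef_pos: [638.6, -20.6, 82.9]
tcp_rot: [3.141, 0.0, 1.565]
contact_force: [-2.4, -0.5, 5.0]
opening: 0.146
```

Emit:
jog_arm(increments="0 0 0 0 0 0 -0.6; 0 0 0 0 0 0 -0.4; 0 0 0 0 0 0 -0.2; 0 0 0 0 0 0 0; 0 0 0 0 0 0 0; 0 0 0 0 0 0 0; 0 0 -0.5 0 0 0 0; 0 0 -2 0 0 0 0")

```text
clock: 17.65
eef_pos: [637.0, -20.5, 105.9]
tcp_rot: [-3.138, -0.0, 1.565]
contact_force: [-0.2, 0.3, 0.3]
opening: 0.5
```

Emit:
jog_arm(increments="0 0 -3 0 0 0 0; 0 0 -3.5 0 0 0 0; 0 0 -3 0 0 0 0; -0.6 -0.8 -2 0 0 0 0; -1.6 -2.2 -0.9 0 0 0 0; -2 -3 0 0 0 0 0; -2 -3 0 0 0 0 0; -2 -3 0 0 0 0 0")

```text
clock: 18.45
eef_pos: [516.9, -102.4, 231.7]
tcp_rot: [3.141, 0.0, 1.565]
contact_force: [0.5, -0.6, 0.4]
opening: 0.501
```

Emit:
jog_arm(increments="-2 -3 0 0 0 0 0; -2 -3 0 0 0 0 0; -1.5 -2.4 0 0 0 0 0; -0.5 -0.9 0 0 0 0 0; 0 0 0 0 0 0 0; 0 0 0 0 0 0 0; 0 0 0 0 0 0 0; 0 0 0 0 0 0 0")

```text
clock: 19.25
eef_pos: [425.5, -160.8, 231.2]
tcp_rot: [3.142, -0.0, 1.566]
contact_force: [0.7, -1.0, 0.3]
opening: 0.5
```

```bash
python3 wl.py w12 |head -4;python3 disc.py pics/w12.png 426 -162
```

```text
19.25 [ 425.5 -160.8  231.2] [ 3.1416e+00 -2.0000e-04  1.5658e+00] [ 0.7 -1.   0.3] 0.5
brass [285.2  12.8] [262, 0, 48, 27, 861] [446.7 -36.2 100. ]
brass [285.4  70. ] [277, 60, 19, 21, 274] [447.8 -75.5 100. ]
brass [256.3 175.2] [248, 163, 18, 24, 346] [ 425.  -159.1  100. ]
disc ((424.7611389160156, -161.97625732421875), 20.46528434753418)
top [256.1 178.4] [249, 172, 15, 14, 170] [ 424.6 -162.   100. ]
```

View pics/w12.png

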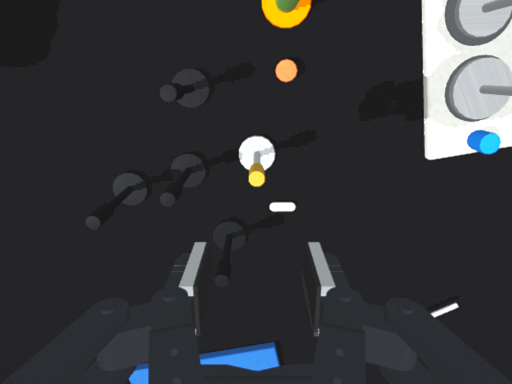

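Emit:
jog_arm(increments="-0.12 -0.08 2.5 0 0 0 0; 0 0 3.5 0 0 0 0; 0 0 3.5 0 0 0 0; 0 0 3.5 0 0 0 0; 0 0 2.3 0 0 0 0; 0 0 1 0 0 0 0; 0 0 0 0 0 0 0; 0 0 0 0 0 0 0")

```text
clock: 20.1
eef_pos: [424.5, -162.6, 68.9]
tcp_rot: [3.141, 0.0, 1.565]
contact_force: [0.6, -1.0, 0.8]
opening: 0.5
```

```bash
python3 wl.py w13 |head -4;python3 disc.py pics/w13.png 426 -162
```

```text
20.1 [ 424.5 -162.6   68.9] [3.1409e+00 2.0000e-04 1.5651e+00] [ 0.6 -1.   0.8] 0.5
brass [258.2 278.8] [241, 246, 36, 65, 1996] [ 425.  -154.2  100. ]
steel [311.6  63.4] [294, 44, 37, 40, 1095] [456.  -74.4   8. ]
steel [ 47.2 116.5] [28, 100, 36, 34, 863] [ 300.7 -103.     8. ]
disc ((425.68487548828125, -165.4642791748047), 25.38406753540039)
top [258.1 279.3] [242, 246, 34, 64, 1715] [ 425.2 -154.8  100. ]
```

View pics/w13.png

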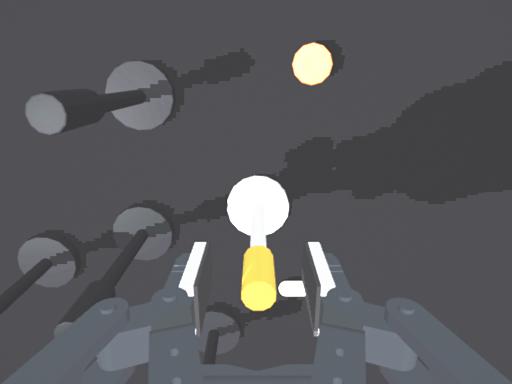

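Emit:
jog_arm(increments="0 0.05 0 0 0 0 -0.3; 0 0 0 0 0 0 -0.5; 0 0 0 0 0 0 -0.6; 0 0 0 0 0 0 -1; 0 0 0 0 0 0 -1; 0 0 0 0 0 0 -1; 0 0 0 0 0 0 -1; 0 0 0 0 0 0 -1")

```text
clock: 20.95
eef_pos: [425.0, -162.7, 68.8]
tcp_rot: [3.14, 0.0, 1.565]
contact_force: [-0.6, 0.8, 6.2]
opening: 0.149
```

```bash
python3 wl.py w14 |head -4;python3 -c "
from h import *
C=cam('wrist');im=cv2.imread('pics/w14.png');H,S,V=cv2.split(cv2.cvtColor(im,cv2.COLOR_BGR2HSV));m=((H>15)&(H<35)&(S>60)&(V>100)).astype(np.uint8);x,y,w,h=cv2.boundingRect(m[240:320,225:290]);b=y+240+h;print(b,cast(C,(256.5,b-14),100))"
```

```text
20.95 [ 425.  -162.7   68.8] [3.1404e+00 4.0000e-04 1.5647e+00] [-0.6  0.8  6.2] 0.149
brass [256.7 279.1] [240, 246, 34, 66, 1924] [ 424.8 -154.3  100. ]
steel [310.9  63.2] [293, 44, 37, 40, 1117] [456.1 -74.4   8. ]
steel [ 45.4 116.3] [26, 100, 37, 34, 893] [ 300.2 -102.9    8. ]
312 [ 424.69753974 -162.9545051   100.        ]
```

Emit:
jog_arm(increments="0 0 -0.6 0 0 0 -1; 0 0 -2 0 0 0 -1; 0 0 -3.5 0 0 0 -1; 0 0 -3.5 0 0 0 -1; 0 0 -3.5 0 0 0 -1; 0.4 0.4 -2.5 0 0 0 -1; 1.7 1.6 -0.6 0 0 0 -1; 2.5 2.4 0 0 0 0 -1")

```text
clock: 21.8
eef_pos: [468.8, -117.1, 232.2]
tcp_rot: [3.139, 0.001, 1.563]
contact_force: [-0.2, -0.3, -2.2]
opening: 0.148
```

Emit:
jog_arm(increments="3 2.8 0 0 0 0 -1; 3 2.8 0 0 0 0 -1; 3 2.8 0 0 0 0 -1; 3 2.8 0 0 0 0 -1; 2.5 2.3 0 0 0 0 -1; 1.7 1.5 0 0 0 0 -1; 0.8 0.8 0 0 0 0 -1; 0 0 0 0 0 0 -1")

```text
clock: 22.6
eef_pos: [627.8, 52.9, 229.9]
tcp_rot: [-3.141, 0.0, 1.566]
contact_force: [-0.1, -0.7, -0.4]
opening: 0.15
```

Emit:
jog_arm(increments="0 0 0 0 0 0 -1; 0 0 0 0 0 0 -1; 0 0 0 0 0 0 -1; 0 0 0 0 0 0 -1; 0 0 0 0 0 0 -1; 0 0 0 0 0 0 -1; 0 0 0 0 0 0 -1; 0 0 0 0 0 0 -1")

```text
clock: 23.4
eef_pos: [627.7, 52.3, 230.3]
tcp_rot: [-3.142, 0.0, 1.565]
contact_force: [-0.6, 0.4, -1.6]
opening: 0.143
```

```bash
python3 wl.py w15 |head -1; python3 pads.py pics/w15.png 180 305 160
```

```text
23.4 [627.7  52.3 230.3] [-3.1416  0.      1.5648] [-0.6  0.4 -1.6] 0.143
(225, 122, 61, 38) [626.2  53.5] resid 0.5
(210, 46, 65, 69) [613.3 127.9] resid 0.61
(180, 0, 95, 37) [589.8 161. ] resid 7.01
```

View pics/w15.png

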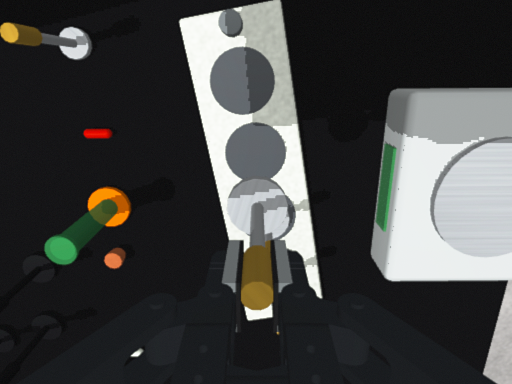

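Emit:
jog_arm(increments="0.1 -0.15 2 0 0 0 -1; 0 0 3 0 0 0 -1; 0 0 3 0 0 0 -1; 0 0 3 0 0 0 -1; 0 0 2 0 0 0 -1; 0 0 1 0 0 0 -1; 0 0 0.2 0 0 0 -1; 0 0 0 0 0 0 -1")

```text
clock: 24.25
eef_pos: [626.7, 53.4, 88.8]
tcp_rot: [3.141, -0.0, 1.565]
contact_force: [0.8, -0.5, -0.9]
opening: 0.146
```

```bash
python3 wl.py w16 |head -1
```

```text
24.25 [626.7  53.4  88.8] [ 3.1409e+00 -1.0000e-04  1.5648e+00] [ 0.8 -0.5 -0.9] 0.146
```

View pics/w16.png

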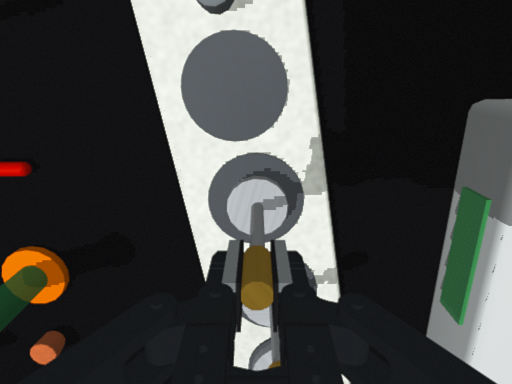

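Disc at (257,207) centred over the third pad, centre about (256,200). Lower.

Emit:
jog_arm(increments="0 -0.03 0.2 0 0 0 -1; 0 0 0.15 0 0 0 -1; 0 0 0.1 0 0 0 -1; 0 0 0.05 0 0 0 -1; 0 0 0.05 0 0 0 -1; 0 0 0.03 0 0 0 -1; 0 0 0.02 0 0 0 -1; 0 0 0 0 0 0 -1")

```text
clock: 25.1
eef_pos: [626.1, 53.3, 82.9]
tcp_rot: [3.141, -0.0, 1.565]
contact_force: [-1.8, 0.3, 5.5]
opening: 0.146
```

Emit:
jog_arm(increments="0 0 0 0 0 0 -0.6; 0 0 0 0 0 0 -0.4; 0 0 0 0 0 0 -0.2; 0 0 0 0 0 0 0; 0 0 0 0 0 0 0; 0 0 0 0 0 0 0; 0 0 -0.5 0 0 0 0; 0 0 -2 0 0 0 0")

```text
clock: 25.9
eef_pos: [624.4, 53.2, 105.9]
tcp_rot: [-3.138, 0.0, 1.565]
contact_force: [0.7, 0.6, -0.1]
opening: 0.499
```

Emit:
jog_arm(increments="0 0 -3 0 0 0 0; 0 0 -3.5 0 0 0 0; 0 0 -3 0 0 0 0; 0.4 -0.7 -2 0 0 0 0; 1.2 -2 -0.9 0 0 0 0; 1.9 -3 0 0 0 0 0; 1.9 -3 0 0 0 0 0; 1.9 -3 0 0 0 0 0")

```text
clock: 26.7
eef_pos: [508.2, 127.5, 231.8]
tcp_rot: [3.141, -0.0, 1.564]
contact_force: [-0.0, 1.4, -0.6]
opening: 0.498
```

Emit:
jog_arm(increments="1.9 -3 0 0 0 0 0; 1.2 -2.2 0 0 0 0 0; 0.6 -1.1 0 0 0 0 0; 0 0 0 0 0 0 0; 0 0 0 0 0 0 0; 0 0 0 0 0 0 0; 0 0 0 0 0 0 0; 0 0 0 0 0 0 0")

```text
clock: 27.5
eef_pos: [447.0, 164.0, 231.1]
tcp_rot: [-3.141, 0.0, 1.564]
contact_force: [-0.1, 0.2, 0.4]
opening: 0.498
```

```bash
python3 wl.py w17 |head -4;python3 disc.py pics/w17.png 445 164
```

```text
27.5 [447.  164.  231.1] [-3.1414e+00  1.0000e-04  1.5639e+00] [-0.1  0.2  0.4] 0.498
brass [255.3 172.7] [247, 160, 18, 25, 351] [445.7 167.9 100. ]
brass [262.8 284.6] [245, 272, 37, 31, 603] [452.   57.7 100. ]
brass [447.8 288.1] [432, 273, 32, 31, 518] [627.7  52.6 100. ]
disc ((445.69451904296875, 165.50448608398438), 15.26202392578125)
top [454.1 297. ] [449, 292, 12, 11, 95] [635.4  42.6 100. ]
```

View pics/w17.png

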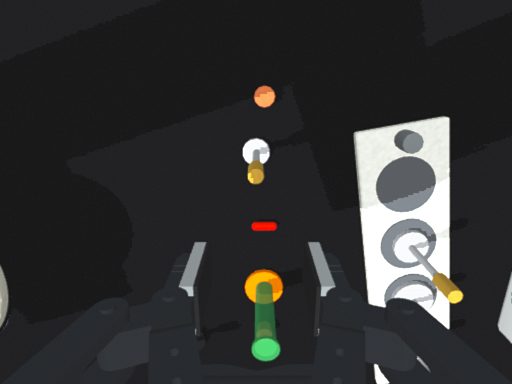

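Emit:
jog_arm(increments="0.12 -0.12 2.5 0 0 0 0; 0 0 3.5 0 0 0 0; 0 0 3.5 0 0 0 0; 0 0 3.5 0 0 0 0; 0 0 2.3 0 0 0 0; 0 0 1 0 0 0 0; 0 0 0 0 0 0 0; 0 0 0 0 0 0 0")

```text
clock: 28.35
eef_pos: [446.0, 165.8, 69.0]
tcp_rot: [3.141, -0.0, 1.565]
contact_force: [0.8, -0.7, -0.2]
opening: 0.501
```

```bash
python3 wl.py w18 |head -4;python3 disc.py pics/w18.png 445 164
```

```text
28.35 [446.  165.8  69. ] [ 3.1408e+00 -3.0000e-04  1.5647e+00] [ 0.8 -0.7 -0.2] 0.501
brass [256.4 281.3] [239, 248, 36, 66, 2002] [445.7 173.  100. ]
steel [466.4 246.9] [423, 161, 89, 179, 12892] [587.6 136.8   8. ]
steel [256.1 209.7] [234, 186, 46, 61, 1614] [445.5 165.    8. ]
disc ((445.7585144042969, 159.22286987304688), 22.67129898071289)
```

View pics/w18.png

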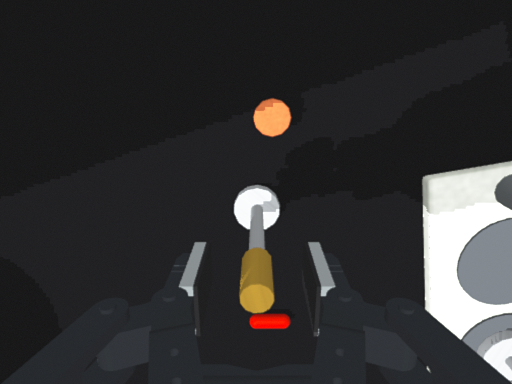

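Emit:
jog_arm(increments="-0.04 -0.02 0 0 0 0 -0.3; 0 0 0 0 0 0 -0.5; 0 0 0 0 0 0 -0.6; 0 0 0 0 0 0 -1; 0 0 0 0 0 0 -1; 0 0 0 0 0 0 -1; 0 0 0 0 0 0 -1; 0 0 0 0 0 0 -1")

```text
clock: 29.2
eef_pos: [445.7, 165.4, 68.9]
tcp_rot: [3.14, -0.0, 1.565]
contact_force: [-0.6, -0.3, 7.0]
opening: 0.147
```

Emit:
jog_arm(increments="0 0 -0.6 0 0 0 -1; 0 0 -2 0 0 0 -1; 0 0 -3.5 0 0 0 -1; 0 0 -3.5 0 0 0 -1; 0 0 -3.5 0 0 0 -1; -0.1 0.5 -2.5 0 0 0 -1; -0.4 2 -0.6 0 0 0 -1; -0.6 3 0 0 0 0 -1")

```text
clock: 30.0
eef_pos: [500.3, 154.2, 232.4]
tcp_rot: [3.139, -0.001, 1.566]
contact_force: [0.2, 0.5, -0.4]
opening: 0.146
```

Emit:
jog_arm(increments="-0.7 3 0 0 0 0 -1; -0.7 3 0 0 0 0 -1; -0.6 2.5 0 0 0 0 -1; -0.4 1.7 0 0 0 0 -1; -0.2 1 0 0 0 0 -1; 0 0 0 0 0 0 -1; 0 0 0 0 0 0 -1; 0 0 0 0 0 0 -1")

```text
clock: 30.8
eef_pos: [610.9, 127.5, 230.3]
tcp_rot: [-3.141, -0.0, 1.565]
contact_force: [0.0, 0.5, -1.3]
opening: 0.142
```

```bash
python3 wl.py w19 |head -1; python3 pads.py pics/w19.png 180 305 160
```

```text
30.8 [610.9 127.5 230.3] [-3.1409 -0.      1.5651] [ 0.   0.5 -1.3] 0.142
(229, 123, 62, 37) [613.6 127.4] resid 0.37
```

View pics/w19.png

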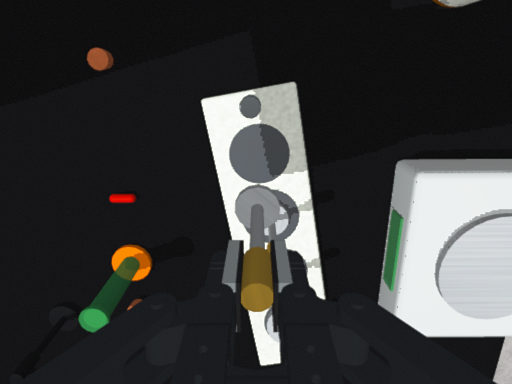

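Emit:
jog_arm(increments="0.03 0.22 2 0 0 0 -1; 0 0 3 0 0 0 -1; 0 0 3 0 0 0 -1; 0 0 3 0 0 0 -1; 0 0 2 0 0 0 -1; 0 0 1 0 0 0 -1; 0 0 0.2 0 0 0 -1; 0 0 0 0 0 0 -1")

```text
clock: 31.65
eef_pos: [614.4, 127.7, 89.0]
tcp_rot: [3.141, -0.0, 1.565]
contact_force: [0.4, -0.3, -0.4]
opening: 0.147
```

```bash
python3 wl.py w20 |head -1
```

```text
31.65 [614.4 127.7  89. ] [ 3.1409e+00 -2.0000e-04  1.5649e+00] [ 0.4 -0.3 -0.4] 0.147
```

View pics/w20.png

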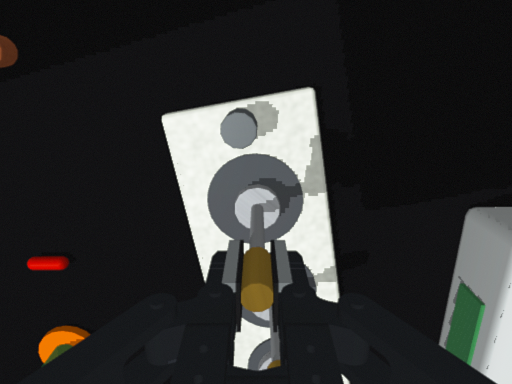

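Emit:
jog_arm(increments="0 -0.08 0.2 0 0 0 -1; 0 0 0.15 0 0 0 -1; 0 0 0.1 0 0 0 -1; 0 0 0.05 0 0 0 -1; 0 0 0.05 0 0 0 -1; 0 0 0.03 0 0 0 -1; 0 0 0.02 0 0 0 -1; 0 0 0 0 0 0 -1")

```text
clock: 32.5
eef_pos: [613.5, 127.5, 82.9]
tcp_rot: [3.141, -0.0, 1.565]
contact_force: [-3.0, -0.9, 6.1]
opening: 0.143
```

Contact; release, rise, and back off toward the robot so the cameras see the row.

Emit:
jog_arm(increments="0 0 0 0 0 0 -0.6; 0 0 0 0 0 0 -0.4; 0 0 0 0 0 0 -0.2; 0 0 0 0 0 0 0; 0 0 0 0 0 0 0; 0 0 0 0 0 0 0; 0 0 -0.5 0 0 0 0; 0 0 -2 0 0 0 0")

```text
clock: 33.3
eef_pos: [611.9, 127.2, 105.9]
tcp_rot: [-3.138, 0.001, 1.565]
contact_force: [0.6, -0.3, -0.0]
opening: 0.498
```

Emit:
jog_arm(increments="0 0 -3 0 0 0 0; 0 0 -3.5 0 0 0 0; 0 0 -3 0 0 0 0; 0 -0.5 -3 0 0 0 0; -1 -1 -3 0 0 0 0; -3 0 -2 0 0 0 0; -3.5 0 -1 0 0 0 0; -3.5 0 0 0 0 0 0")

```text
clock: 34.1
eef_pos: [598.4, 16.8, 295.0]
tcp_rot: [3.138, -0.0, 1.566]
contact_force: [1.0, -0.5, -0.7]
opening: 0.496
```

Emit:
jog_arm(increments="-3.5 0 0 0 0 0 0; -3.5 0 0 0 0 0 0; -3.5 0 0 0 0 0 0; -2 0 0 0 0 0 0; -1 0 0 0 0 0 0; 0 0 0 0 0 0 0; 0 0 0 0 0 0 0; 0 0 0 0 0 0 0")

```text
clock: 34.9
eef_pos: [596.9, -116.3, 292.4]
tcp_rot: [3.142, -0.0, 1.566]
contact_force: [0.3, -0.7, 0.4]
opening: 0.501
```

```bash
python3 wl.py w21 |head -1; python3 - <<'E'
from h import *
for n in ["scene","side"]:
    im=r.grab_frame(n)[:,:,::-1]
    u=proj(cam(n),(630,0,40)).astype(int); x,y=max(u[0]-90,0),max(u[1]-75,0)
    cv2.imwrite(f"pics/{n}9c.png",cv2.resize(im[y:y+150,x:x+180],None,fx=4,fy=4))
E
```

```text
34.9 [ 596.9 -116.3  292.4] [ 3.1416e+00 -3.0000e-04  1.5659e+00] [ 0.3 -0.7  0.4] 0.501
```

View pics/w21.png

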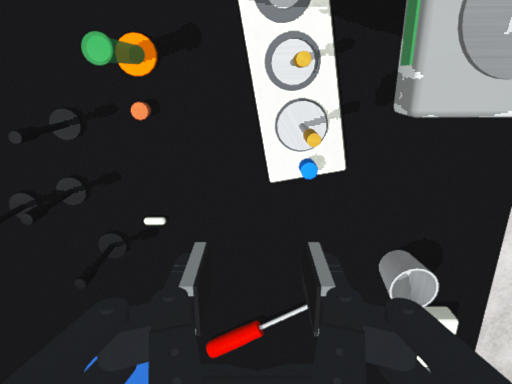

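View pics/scene9c.png

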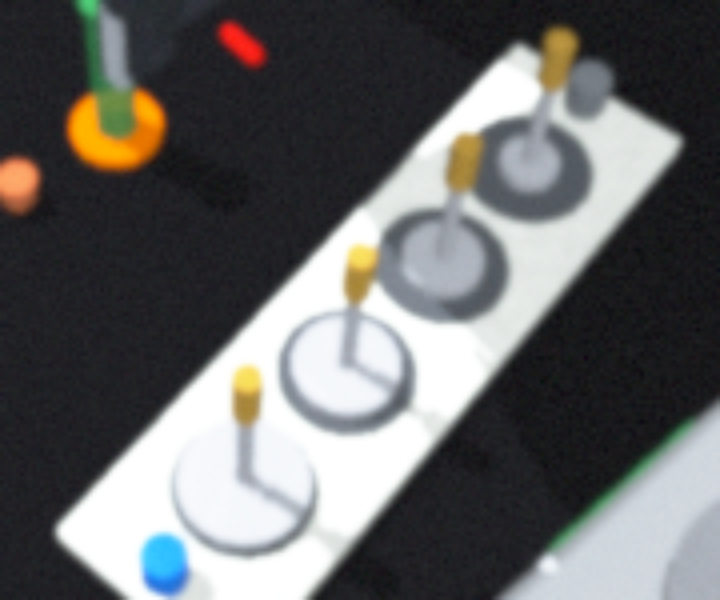

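View pics/side9c.png

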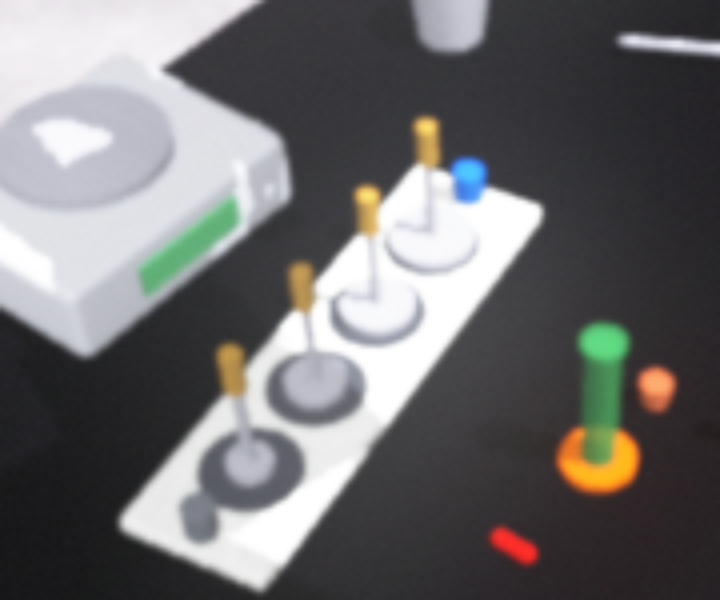

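```bash
python3 -c "
from rig import r; print(r.sign_off())"
```

```text
the job is handed in; nothing more can be done
None
```

All four spindles are standing on the white stand in order of disc size, and the job was handed in at about 35 s of the 91 s allowed. The 60 mm one is next to the blue post, then the 50, 40 and 30 mm ones, with the smallest at the far end.

**Setting down:** I lowered each spindle until the wrist force showed a light contact of about 5–6 N, then let go. The gripper read within about 1–1.5 mm of each pad centre I had measured.

**Last pictures:** the scene and side views show all four upright and close to the middle of their pads. The measuring cylinder and the black look-alikes look untouched, and nothing had fallen or toppled. This was by eye; I did not measure the final positions again.

**Disagreement:** the scene and side cameras differed by about 5 mm in x. I used the wrist camera for the picks and pad centres; its pad readings repeated to within about 1 mm.

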